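# Prove a spindle taper: twist the tanged gauge home, then drift it free

### The job

Check the drive unit's taper socket: take the tanged gauge (flat bar handle) from its stand, push it gently into the socket while twisting until its tang drops into the hidden keyway, press it fully home, collar flat on the rim, and let go. Then drive the drift wedge, thin end first, in at the flared mouth and through the cross slot until its full-height part is under the tang and the gauge has broken loose and stands lifted on it, and leave both there. Never push harder than a firm hand push, do not touch the gauge once the wedge is in the slot, and leave the other things alone.

Things in the scene. Friction and masses are not known exactly. Their poses are not given: they have to be found in the camera images.
- unit: Steering drive unit fixed to the bench; origin on its socket's axis at bench height, z up. Aluminium base plate 8 mm thick (own x -60 to 220, y -75 to 85 mm), round upright socket 76 mm across, 89 mm high; behind it (x 82 to 208, y -55 to 75) a black motor box, top 78 mm above the bench.
- rim (a point): Centre of the socket's mouth on its flat rim, 89 mm above the bench; axes as the unit. The bore tapers from 39.8 mm across to 34.8 mm at 30 mm down. Two hidden sprung shoes in it resist the gauge's last 9 mm: they give to a push of some 5 N (3 to 10), then hold the gauge home against a pull of about 12 N.
- keyway (a point): Middle of the top of a keyway plate, 49 mm below the rim, 6 mm thick, with a slot 27.5 x 10.5 mm for the tang; axes as the unit, NOT as the slot: its long direction is fixed but unmeasured, anywhere from 0.25 to 1.55 rad round from the unit's x towards its y. Tang not in it: gauge stands 20 mm proud of home; lined up (within about 0.1 rad), it drops some 11 mm on to the shoes.
- slot (a point): Middle of the cross slot's floor, on the socket's axis, 8 mm above the bench (the base plate's top); axes as the unit. The slot, 15 mm wide and 26 high, runs right through the socket's foot along y.
- slot_mouth (a point): Middle of the slot's entry at floor height, 59 mm from the axis on the unit's -y side; axes as the unit. Two guide plates 20 mm high flare out to it, about 27 mm apart here, 19 mm at the socket. The wedge goes in here and moves towards +y.
- gauge: Tanged steel taper gauge, about 0.45 kg, upright in a wooden stand. Origin: centre of its collar's underside (on the rim point when fully home), z up. Collar 52 mm across, 6 thick; above it a flat bar handle 44 mm (along x) by 16 mm (along y), z = 6 to 42 mm. Grip across the 16 mm. Lift it 75 mm to clear the stand.
- gauge_end (a point): End of the gauge's tang, 69 mm below its origin; axes as the gauge. Tang: 24 mm along x (as the bar handle) by 8 mm, its end only barely narrower, 21 mm long. Above it a 29.4 mm round bulge, a 25.6 mm neck, then the taper shank, 33 mm across growing to 38 at the collar. When home the end is 12 mm above the slot's floor.
- stand_a: Open wooden stand of the tanged gauge, 70 x 70 mm, 78 mm high, 42 mm hole in its top; fixed. Origin at the centre of its underside.
- stand_b: Like wooden stand that holds the other, round-knobbed gauge; the two stands may have changed places.
- wedge: Drift wedge, about 0.25 kg, on the bench on its flat bottom edge. Origin: underneath the middle of its wooden grip block (20 mm along x, 36 along y, 34 high), z up. Steel blade 12 mm thick along +y to y = 155 mm: 22 mm high up to y = 95, then its top slopes evenly down to 7 mm at the tip.
- wedge_tip (a point): Middle of the tip's bottom edge; axes as the wedge. In the slot the wedge slides on its bottom edge on the floor; it lifts the gauge by its full 10 mm when the tip is 56 mm or more past the socket's axis. Driving takes about 5 to 20 N.
- round_gauge: another gauge, in the other wooden stand: round 30 mm knob, straight round shank. Not for this job: leave it where it is; origin at the centre of its collar's underside
- screwdriver: screwdriver lying on the bench; bystander
- wrench: open-ended wrench lying on the bench; bystander
- bearing: plain steel bearing ring, 62 mm across, 16 high, lying flat; bystander
- oil: oil bottle, 52 mm across, 130 high; bystander
- driver: cordless screwdriver lying on its side; bystander
- cover: flat black cover plate 100 x 130 x 6; bystander
Things that resemble listed ones, but are neither listed nor needed, are in the scene too. What is shaped like the gauge but blue is not meant.

How it is judged:
On the way, in this order (a step that is already met when the one before it is completed fails the run):
1. the gauge is fully home in the socket (collar within 2 mm of the rim) and let go (z of gauge in the frame of rim below 0.002 m and horizontal distance between gauge and rim below 0.004 m and angle between gauge's own z axis and vertical below 0.06 rad and contact force between the fingers and gauge below 0.2 N and y of wedge_tip in the frame of slot below -0.06 m), for 0.3 s.
2. the wedge's tip is in the slot while the gauge is still home and untouched (z of gauge in the frame of rim below 0.002 m and horizontal distance between gauge and rim below 0.004 m and angle between gauge's own z axis and vertical below 0.06 rad and contact force between the fingers and gauge below 0.2 N and y of wedge_tip in the frame of slot above -0.035 m and x of wedge_tip in the frame of slot between -0.008 and 0.008 m).
3. the wedge has lifted the untouched gauge free, at least 6 mm (z of gauge in the frame of rim between 0.006 and 0.014 m and horizontal distance between gauge and rim below 0.006 m and angle between gauge's own z axis and vertical below 0.15 rad and contact force between the fingers and gauge below 0.2 N and y of wedge_tip in the frame of slot above -0.035 m and x of wedge_tip in the frame of slot between -0.008 and 0.008 m), for 0.2 s.
At the end, for the whole second after the job is handed in: The wedge lies flat through the slot, its tip 35 to 75 mm past the socket's axis and within 6 mm of the slot's middle; the gauge stands in the socket 6 to 14 mm above home, within 6 mm of the axis and 0.15 rad of upright; both released and at rest (z of gauge in the frame of rim between 0.006 and 0.014 m and horizontal distance between gauge and rim below 0.006 m and angle between gauge's own z axis and vertical below 0.15 rad and contact force between the fingers and gauge below 0.2 N and y of wedge_tip in the frame of slot between 0.035 and 0.075 m and x of wedge_tip in the frame of slot between -0.006 and 0.006 m and angle between the z axis of wedge and the z axis of unit, either way round below 0.1 rad and linear speed of each of gauge, wedge below 0.01 m/s); the robot touches nothing.
It fails at once if the gauge is forced against the unit with more than 60 N (contact force between gauge and unit above 60 N).
It fails at once if the wedge is forced against the unit with more than 60 N (contact force between wedge and unit above 60 N).
It fails at once if the wedge is forced against the gauge with more than 60 N (contact force between wedge and gauge above 60 N).
It fails at once if the fingers touch the gauge while the wedge is in the slot (y of wedge_tip in the frame of slot between -0.035 and 0.1 m and x of wedge_tip in the frame of slot between -0.008 and 0.008 m and contact force between the fingers and gauge above 0.5 N).
It fails at once if a bystander is moved more than 30 mm (distance of any of round_gauge, screwdriver, wrench, bearing, oil, driver, cover from where it was at the start of the episode above 0.03 m).
It also fails if it takes over 72 s, if anything falls off the work surface, if the arm or the gripper's body presses on something with over 40 N, if the wrist force passes 120 N, or if a joint passes its speed limit or range.

### The arm

A 6-joint arm with a two-finger parallel gripper is mounted at the origin on the work surface. World frame = base frame: x ahead of the robot, y to its left, z up, the work surface at z = 0. Lengths are in m, angles in rad, forces in N, time in s.
With the tool pointing down it reaches from about 0.225 to 0.875 m from the base axis. Payload 3.4 kg.
Tool frame: the origin (TCP) lies on the centre line of the jaws, within the pads' length; the fingertips stand 17 mm ahead of it and the grasp point (between the pads) lies 2 mm behind it (nose_length is the distance from the TCP to the fingertips, in m); z points along the fingers, y is the line along which they close (so a half turn about z gives the same grasp; the last joint's range is limited). The gripper opens to 85 mm and grips with 20 to 120 N. Pads are 22 mm wide; open, the fingers measure 114 mm over their backs; the gripper's body (76 mm by 85 mm) begins 54 mm behind the grasp point. The pads swing forward as they close: fully open they stand 13 mm farther back than shut.
Start: joints at [-1.354, 0.276, 1.505, -0, 1.361, -0.121], TCP at [0.191, -0.543, 0.248] pointing down, gripper open.
Joint ranges: [-2.89, 2.89], [-0.75, 2.08], [0.22, 2.7], [-1.18, 4.32], [0.11, 2.71], [-2.7, 2.7]. Speed limits (rad/s): [2.57, 2.57, 3.14, 3.14, 3.14, 3.14].

### API

Orientations are given as a unit quaternion [w, x, y, z].
In Python, from rig import get_state, get_image, sign_off, find_in, place_of, nose_length gives the robot as it stands.
- The arm moves only by the tool apply_moves, never from a script. Its argument "deltas" is one flat list of numbers, 5 for each row, row after row: the finger opening in mm, from 0 to 85.4, then the shift along the tool's x, y, z in mm, then the turn about the tool's z in degrees. A call has 1 to 12 rows; each row is the pose to reach, as a shift and turn from the pose commanded when the call began, along the tool's axes at that moment; what a row does not reach only later rows make up. A row lasts 1/12 s, in which the tool goes at most 41.7 mm and 7.16 degrees, less where a joint would pass 70% of its speed; a pose out of reach is approached as far as the arm can. A call with a gripper value outside its range is refused whole. The fingers move at their own pace and stop on an object; "squeeze" is the grip in N (left out, the last holds). Time passes only in rows, so rows that repeat a pose let the fingers close. It gives the time, the measured TCP pose, the force, the opening and the grip force at its end, in the units of the state.
- get_state(): the state, without advancing time (a new reading comes with each control period).
- get_image(name): name is "scene" or "top"; returns a dict with "frame" (480x640x3 uint8, red, green, blue), "K" (3x3 intrinsics, pixels), "position" and "orientation" of the camera in the world. Camera axes: x right, y down, z forward; pixel columns grow to the right and rows downward; lengths in m; the calibration is good to about 2 mm. A picture is of the moment at which its call begins. There is no depth.
- sign_off(): hands the job in; it is judged then, once.
Trained networks look in a picture, given as the dict that the camera call returned (one of the last four; its "shot" number tells which), for a name from the list of things; names that differ only in an ending like _2 or _b are one class to them, and where a whole thing is asked for, a point or a joint stands for the part that bears it (a point fixed in the world has none). Each returns a list of dicts, best first, with "score" (0 to 1); they miss things now and then, are a little off and sometimes report something else, mostly with a low value. They report only what shows in the picture. A call takes as long as a camera call. They do not tell look-alikes from the thing itself.
- find_in(query, picture): "point" ([column, row] in pixels, amid what is visible of it).
- place_of(query, picture): "point" ([column, row] in pixels: a listed point, or the origin of a listed thing).
The state is a dict: "clock": time; "qpos": joint angles; "qd": joint speeds; "effort": joint torques, N m; "position": TCP position; "ee_rot": TCP orientation; "contact_force": force on the tool from outside, world axes, zero at the start; "moment": the same for the moment, N m; "width": finger opening in m; "gripper_force": force on a finger pad.
Only numpy, scipy, OpenCV 4.12 (cv2) and the standard library are available. Lean on these libraries where they do the work, as an engineer would, in place of code of your own. Each camera call takes 0.05 s, during which the arm holds its last target. There are 200 camera calls.

## Working session

There is one attempt and no reset: what is moved stays moved. The work goes in short steps, Python scripts to look and compute and a tool call to move; the robot and the scene stay as the last step left them, time stands still between calls to the robot, and variables do not carry over. Pictures are saved under pics/ and viewed, at most 12 in all, crops included, and the job is handed in when it is done.

Besides the shell and the picture viewer there is one more tool, called after "Request:" as name(argument=value, ...) on one line, values as JSON. apply_moves: Moves the arm, as the interface text tells. Its arguments: {"type":"object","properties":{"deltas":{"type":"array"},"squeeze":{"type":"number"}},"required":["deltas"]}

```bash
mkdir -p pics
cat > h.py <<'E'
import numpy as np, cv2
from scipy.spatial.transform import Rotation as R
from rig import *
def rot(q): return R.from_quat([q[1],q[2],q[3],q[0]]).as_matrix()
def ray(p,uv):
    d=np.linalg.inv(p["K"])@[uv[0],uv[1],1]; return np.array(p["position"]),rot(p["orientation"])@d
def atz(p,uv,z):
    o,d=ray(p,uv); return o+d*(z-o[2])/d[2]
def proj(p,X):
    c=p["K"]@(rot(p["orientation"]).T@(np.array(X)-p["position"])); return c[:2]/c[2]
def tri(p,a,q,b):
    o1,d1=ray(p,a);o2,d2=ray(q,b)
    s=np.linalg.lstsq(np.c_[d1,-d2],o2-o1,rcond=None)[0]
    A=o1+s[0]*d1;B=o2+s[1]*d2
    return (A+B)/2,np.linalg.norm(A-B)
def save(n,im): cv2.imwrite("pics/"+n,cv2.cvtColor(np.ascontiguousarray(im),cv2.COLOR_RGB2BGR))
E
python3 - <<'E'
from h import *
s=get_image("scene");t=get_image("top")
np.set_printoptions(precision=4,suppress=True)
for n,p in(("scene",s),("top",t)): save(n+".png",p["frame"]);print(n,p["position"],p["K"][0][0])
for q in["gauge","gauge_end","rim","slot_mouth","slot","wedge","wedge_tip","stand_a","round_gauge","unit"]:
  for n,p in(("s",s),("t",t)):
    print(q,n,[(np.round(d["point"]),round(d["score"],2)) for d in place_of(q,p)[:4]])
print(get_state())
E
```

```text
scene [1.1736 0.3465 0.9994] 517.1032947871261
top [ 0.3726 -0.0251  1.2338] 483.7785382679895
gauge s [(array([465., 264.]), 0.94), (array([492., 236.]), 0.68)]
gauge t [(array([203., 259.]), 0.55)]
gauge_end s [(array([486., 249.]), 0.73)]
gauge_end t []
rim s [(array([325., 254.]), 0.72), (array([456., 320.]), 0.37)]
rim t [(array([312., 203.]), 0.94)]
slot_mouth s [(array([301., 266.]), 0.72)]
slot_mouth t [(array([343., 210.]), 0.61)]
slot s [(array([325., 279.]), 0.67)]
slot t [(array([318., 210.]), 0.92)]
wedge s [(array([213., 216.]), 0.62)]
wedge t [(array([455., 223.]), 0.61)]
wedge_tip s [(array([268., 231.]), 0.61), (array([452., 338.]), 0.17)]
wedge_tip t [(array([392., 233.]), 0.66), (array([345., 288.]), 0.63), (array([455., 224.]), 0.2)]
stand_a s [(array([449., 338.]), 0.7), (array([454., 282.]), 0.65), (array([324., 280.]), 0.27)]
stand_a t [(array([208., 264.]), 0.98), (array([196., 206.]), 0.6), (array([341., 209.]), 0.52)]
round_gauge s [(array([457., 319.]), 0.84)]
round_gauge t [(array([185., 198.]), 0.91)]
unit s [(array([323., 280.]), 0.84)]
unit t [(array([318., 213.]), 0.56), (array([202., 258.]), 0.29), (array([318., 212.]), 0.2)]
{'clock': 1.1, 'qpos': array([-1.354 ,  0.2759,  1.5049,  0.    ,  1.3607, -0.121 ]), 'qd': array([ 0.0003,  0.0012,  0.0002,  0.0008, -0.0011,  0.0015]), 'effort': array([  0.0021, -41.6667, -24.6104,  -0.0003,   0.0001,  -0.    ]), 'position': array([ 0.1906, -0.5426,  0.2483]), 'ee_rot': array([0.0001, 0.9858, 0.1681, 0.    ]), 'contact_force': array([-0.4253,  0.2064,  0.8998]), 'moment': array([0.049 , 0.0271, 0.0335]), 'gripper_force': 0.0, 'width': 0.08523004852717546}
```

View pics/top.png

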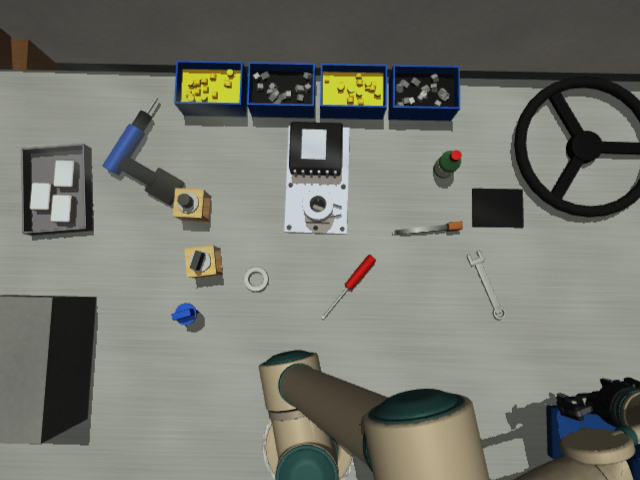

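View pics/scene.png

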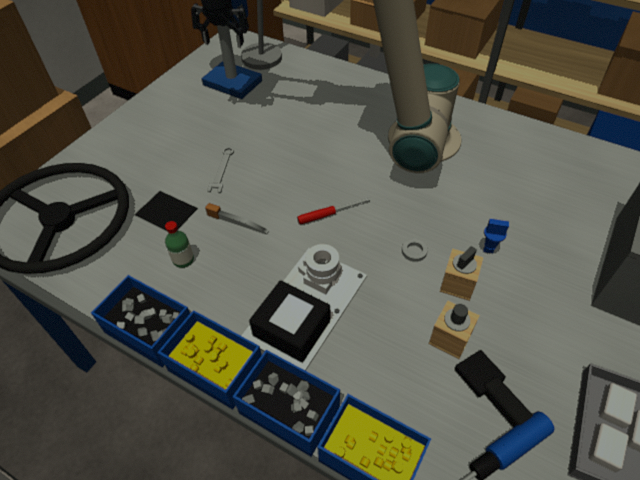

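The top view shows these candidates for the gauge: the flat-bar steel gauge in its stand at (203,259), the round knob at (187,200) and the blue look-alike at (185,314). By the description I want (203,259). The socket is at (318,204), and the wedge runs from its grip at (455,226) to its tip at (392,233). I'll check the gauge in a close crop and measure.

Run:
```python
from h import *
np.set_printoptions(precision=4,suppress=True)
s=get_image("scene");t=get_image("top")
def b(q,p,k=0): return place_of(q,p)[k]["point"]
g=tri(s,b("gauge",s),t,b("gauge",t));print("gauge",g, [atz(t,b("gauge",t),.078),atz(s,b("gauge",s),.078)])
for n,z in(("rim",.089),("slot",.008),("slot_mouth",.008),("wedge",0),("wedge_tip",0),("unit",0),("stand_a",0),("round_gauge",.078)):
  print(n,z,*[atz(p,d["point"],z)[:2] for p in(s,t) for d in place_of(n,p)[:2]])
A=cv2.resize(t["frame"][225:295,165:245],None,fx=5,fy=5,interpolation=cv2.INTER_CUBIC)
B=cv2.resize(t["frame"][170:240,275:355],None,fx=5,fy=5,interpolation=cv2.INTER_CUBIC)
C=cv2.resize(t["frame"][205:245,385:475],None,fx=5,fy=5,interpolation=cv2.INTER_CUBIC)
D=cv2.resize(s["frame"][235:305,430:510],None,fx=4.3,fy=4,interpolation=cv2.INTER_CUBIC)
im=np.zeros((600,800,3),np.uint8);im[:350,:400]=A;im[:350,400:]=B;im[350:550,:450]=C;D=D[:250];im[350:350+D.shape[0],455:455+D.shape[1]]=D
save("crop.png",im)
```

```text
gauge (array([0.4283, 0.2724, 0.1722]), np.float64(0.0692583064644838)) [array([0.4435, 0.2615, 0.078 ]), array([0.3249, 0.2996, 0.078 ])]
rim 0.089 [ 0.5816 -0.0084] [ 0.5853 -0.0002] [0.5848 0.2988]
slot 0.008 [ 0.5953 -0.0002] [0.5869 0.0011] [ 0.5759 -0.0087]
slot_mouth 0.008 [ 0.585  -0.0696] [0.3978 0.1514] [ 0.5838 -0.0681]
wedge 0 [ 0.5506 -0.3493] [ 0.5516 -0.3555] [0.605  0.0006]
wedge_tip 0 [ 0.5283 -0.2043] [0.3976 0.1414] [ 0.524 -0.2  ] [0.4416 0.2716]
unit 0 [ 0.5876 -0.008 ] [0.5789 0.3031] [ 0.5733 -0.0084]
stand_a 0 [0.437 0.264] [0.5788 0.3019] [0.5827 0.3093] [0.4366 0.2749]
round_gauge 0.078 [0.5788 0.3029] [0.5907 0.304 ]
```

View pics/crop.png

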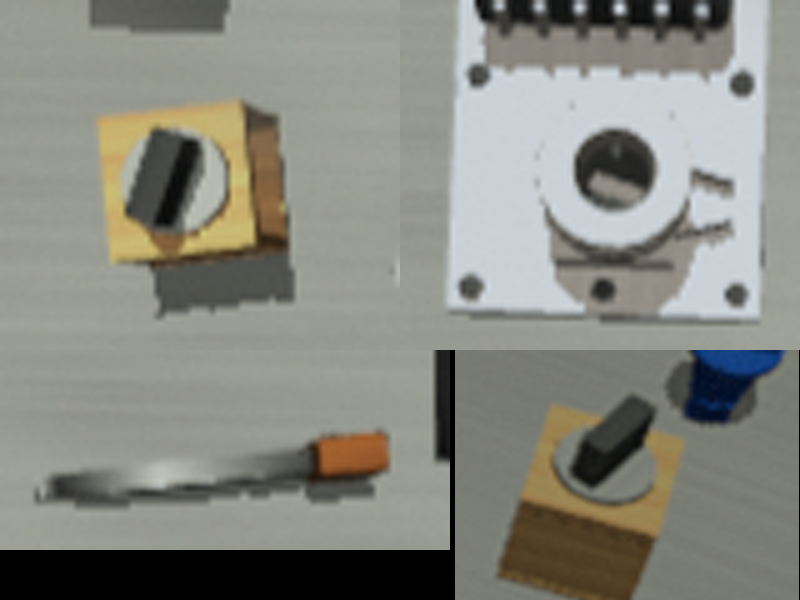

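The crop confirms that the steel flat-bar gauge is at pixel (200,261), with the blue look-alike beside it. The rim is at about (318,204), with its guide plates pointing right (-y), and the wedge tip is at (393,233). Next I'll convert the pixel edges to positions.

Run:
```python
from h import *
np.set_printoptions(precision=4,suppress=True)
t=get_image("top");s=get_image("scene")
P=lambda c,x0,y0,ox=0,oy=0:((c[0]-ox)/5+x0-.4,(c[1]-oy)/5+y0-.4)
print("plate",[atz(t,P(c,275,170,400),.008)[:2] for c in((445,313),(760,320),(463,0),(769,0))])
print("rim",atz(t,P((615,168),275,170,400),.089)[:2],"rimouter",atz(t,P((615,171),275,170,400),.089)[:2])
print("collar",atz(t,P((174,181),165,225),.084)[:2])
print("bar top",[atz(t,P(c,165,225),.12)[:2] for c in((152,128),(190,138),(160,229),(126,213))])
f=cv2.cvtColor(t["frame"],cv2.COLOR_RGB2HSV).astype(int)
def comp(mask,x0,x1,y0,y1,z,n,p):
  m=np.zeros_like(mask);m[y0:y1,x0:x1]=mask[y0:y1,x0:x1]
  k,l,st,c=cv2.connectedComponentsWithStats(m.astype(np.uint8));i=1+np.argmax(st[1:,4])
  pts=np.argwhere(l==i)[:,::-1].astype(float)
  W=np.array([atz(p,q,z)[:2] for q in pts],np.float32)*1000
  r=cv2.minAreaRect(W);print(n,st[i],W.mean(0),r,cv2.boxPoints(r).round(0).tolist())
comp((f[...,2]<80),185,218,240,280,.12,"bar",t)
comp((f[...,0]<15)&(f[...,1]>120),435,470,215,240,.034,"grip t",t)
g=cv2.cvtColor(s["frame"],cv2.COLOR_RGB2HSV).astype(int)
comp((g[...,0]<15)&(g[...,1]>120),195,230,195,225,.034,"grip s",s)
for p,n in((t,"t"),(s,"s")):
  print(n,"projected guess rim/mouth/tip",proj(p,[.583,-.003,.089]))
# blade tip: bottom edge
print("tip",atz(t,P((42,490),385,205,0,350),.003)[:2],"grip end",atz(t,P((388,455),385,205,0,350),.034)[:2],atz(t,P((318,458),385,205,0,350),.034)[:2])
```

```text
plate [array([0.5239, 0.0773]), array([ 0.5237, -0.0836]), array([0.6875, 0.0728]), array([ 0.6907, -0.0857])]
rim [ 0.5857 -0.009 ] rimouter [ 0.5843 -0.0091]
collar [0.4417 0.2695]
bar top [array([0.4639, 0.2717]), array([0.4596, 0.2539]), array([0.4173, 0.2657]), array([0.4243, 0.2817])]
bar [190 251  15  20 185] [440.2755 264.8884] ((440.08203125, 265.38177490234375), (24.103490829467773, 42.77177810668945), 72.5845718383789) [[416.0, 260.0], [457.0, 247.0], [464.0, 270.0], [423.0, 283.0]]
grip t [447 222  16   9 115] [ 545.8075 -351.1222] ((545.2291259765625, -351.4899597167969), (20.179155349731445, 37.650115966796875), 1.1920185089111328) [[535.0, -333.0], [536.0, -371.0], [556.0, -370.0], [555.0, -332.0]]
grip s [206 204  14  15  79] [ 556.5345 -342.5467] ((558.205810546875, -343.19439697265625), (46.52363204956055, 35.64061737060547), 26.4605712890625) [[529.0, -338.0], [545.0, -370.0], [587.0, -349.0], [571.0, -317.0]]
t projected guess rim/mouth/tip [315.0616 204.2753]
s projected guess rim/mouth/tip [323.7052 257.3094]
tip [ 0.5293 -0.2026] grip end [ 0.5466 -0.3709] [ 0.5444 -0.3359]
```

```bash
cat >> h.py <<'E'
def psi():
    m=rot(get_state()["ee_rot"]); return np.arctan2(m[1,0],m[0,0])
def plan(x,y,z,ps):
    s=get_state();m=rot(s["ee_rot"]);d=m.T@(np.array([x,y,z])-s["position"])*1000
    t=-np.degrees((ps-psi()+np.pi)%(2*np.pi)-np.pi)
    print("delta",d.round(1),"turn",round(t,1),"clock",s["clock"],"psi",round(psi(),3),"tilt",m[:,2].round(4))
E
python3 -c "
from h import *
plan(.4415,.269,.24,-.28)"
```

```text
delta [ 505.7 -682.5    8.2] turn 35.4 clock 2.3 psi 0.338 tilt [ 0.e+00 -1.e-04 -1.e+00]
```

Request:
apply_moves(deltas=[85,506,-682,8,36,85,506,-682,8,36,85,506,-682,8,36,85,506,-682,8,36,85,506,-682,8,36,85,506,-682,8,36,85,506,-682,8,36,85,506,-682,8,36,85,506,-682,8,36,85,506,-682,8,36,85,506,-682,8,36,85,506,-682,8,36], squeeze=60)

```text
clock: 3.3
position: [0.3382, -0.0644, 0.244]
ee_rot: [0.0, 0.989, -0.145, 0.001]
contact_force: [1.1, -1.1, -0.4]
width: 0.0851
gripper_force: 0.0
```

```bash
python3 -c "
from h import *
plan(.4415,.269,.2,-.28)"
```

```text
delta [   3.1 -349.1   43.9] turn -0.6 clock 3.3 psi -0.291 tilt [ 1.6e-03 -7.0e-04 -1.0e+00]
```

Request:
apply_moves(deltas=[60,2,-349,44,-1,60,2,-349,44,-1,60,2,-349,44,-1,60,2,-349,44,-1,60,2,-349,44,-1,60,2,-349,44,-1,60,2,-349,44,-1,60,2,-349,44,-1,60,2,-349,44,-1,60,2,-349,44,-1,60,2,-349,44,-1])

```text
clock: 4.22
position: [0.4398, 0.268, 0.199]
ee_rot: [0.001, 0.991, -0.135, -0.001]
contact_force: [-1.1, -0.9, 0.1]
width: 0.06
gripper_force: 0.0
```

Run:
```python
from h import *
plan(.4415,.269,.108,-.28)
s=get_image("scene");t=get_image("top")
A=cv2.resize(s["frame"][170:300,400:530],None,fx=4.4,fy=4.4);B=cv2.resize(t["frame"][210:320,150:230],None,fx=2.7,fy=2.7)
im=np.zeros((572,800,3),np.uint8);im[:,:572]=A;im[:B.shape[0],572:572+B.shape[1]]=B;save("c2.png",im)
```

```text
delta [ 1.5 -1.6 91. ] turn 0.5 clock 4.2167 psi -0.271 tilt [-0.0012 -0.0012 -1.    ]
```

View pics/c2.png

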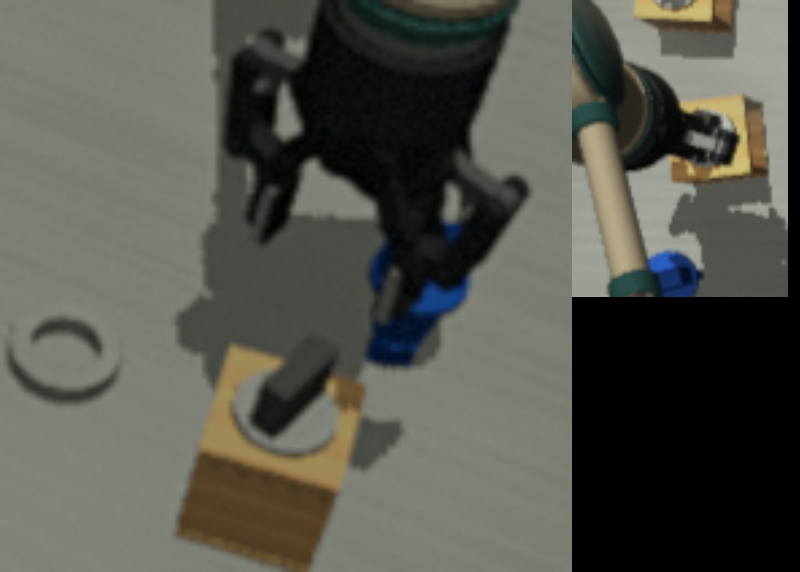

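The fingers straddle the bar, aligned with it. Descending and gripping.

Request:
apply_moves(deltas=[60,2,-2,35,0.5,60,2,-2,60,0.5,60,2,-2,75,0.5,60,2,-2,85,0.5,60,2,-2,91,0.5,60,2,-2,91,0.5,5,2,-2,91,0.5,5,2,-2,91,0.5,5,2,-2,91,0.5,5,2,-2,91,0.5,5,2,-2,91,0.5,5,2,-2,91,0.5], squeeze=70)

```text
clock: 5.32
position: [0.4433, 0.2693, 0.1097]
ee_rot: [-0.001, 0.99, -0.14, 0.001]
contact_force: [-0.1, 0.6, 7.1]
width: 0.0147
gripper_force: 69.2
```

Request:
apply_moves(deltas=[5,0,0,0,0,5,0,0,0,0,5,0,0,0,0,5,0,0,-25,0,5,0,0,-50,0,5,0,0,-75,0,5,0,0,-95,0,5,0,0,-105,0,5,0,0,-105,0,5,0,0,-105,0])

```text
clock: 6.15
position: [0.442, 0.2687, 0.2127]
ee_rot: [0.0, 0.99, -0.14, -0.001]
contact_force: [-0.8, -0.2, -4.3]
width: 0.0149
gripper_force: 69.8
```

Run:
```python
from h import *
plan(.5845,-.009,.213,.25)
print(get_state()["contact_force"],get_state()["position"])
s=get_image("scene")
save("c3.png",cv2.resize(s["frame"][130:330,360:560],None,fx=3,fy=3))
```

```text
delta [214.1 227.1  -0.3] turn -30.5 clock 6.15 psi -0.282 tilt [-1.1e-03 -6.0e-04 -1.0e+00]
[-0.84997724 -0.24729602 -4.26395366] [0.44196535 0.26867596 0.21273773]
```

View pics/c3.png

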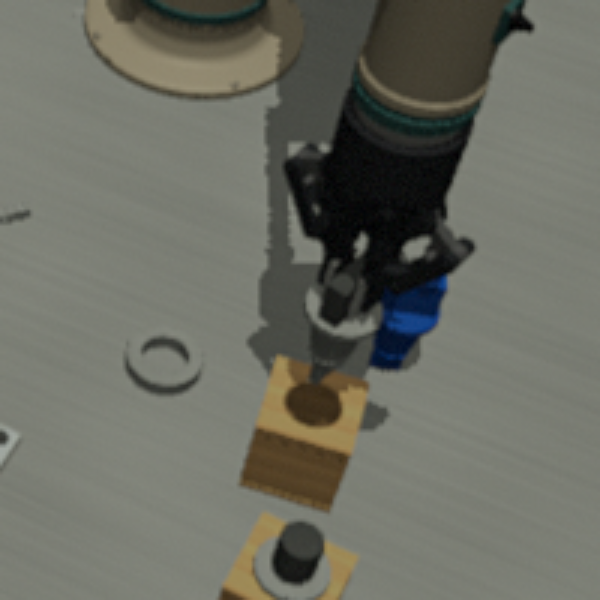

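The gauge is held upright, clear of the stand at crop (315,400). Carrying it to above the rim.

Request:
apply_moves(deltas=[5,25,26,0,-5,5,50,53,0,-10,5,76,80,0,-15,5,102,108,0,-20,5,128,136,0,-25,5,154,163,0,-29,5,178,189,0,-29,5,200,212,0,-29,5,214,227,0,-29,5,214,227,0,-29,5,214,227,0,-29,5,214,227,0,-29])

```text
clock: 7.2
position: [0.5837, -0.0081, 0.2117]
ee_rot: [-0.001, 0.994, 0.112, -0.002]
contact_force: [-0.4, -0.1, -4.3]
width: 0.0148
gripper_force: 70.0
```

Run:
```python
from h import *
np.set_printoptions(precision=4,suppress=True)
plan(.5845,-.009,.213,.25)
st=get_state()["position"];print(st,get_state()["contact_force"])
s=get_image("scene");t=get_image("top")
for q,z in(("gauge",st[2]-.032),("gauge_end",st[2]-.101),("rim",.089)):
  for p in(s,t): print(q,[(np.round(d["point"],1),round(d["score"],2),atz(p,d["point"],z)[:2]) for d in place_of(q,p)[:2]])
print("expected gauge px",proj(s,st-[0,0,.032]),"end",proj(s,st-[0,0,.101]))
c=proj(s,st-[0,0,.05]).astype(int);print(c)
save("c4.png",cv2.resize(s["frame"][c[1]-60:c[1]+60,c[0]-80:c[0]+80],None,fx=5,fy=5,interpolation=cv2.INTER_CUBIC))
```

```text
delta [ 0.6  1.  -1.3] turn -1.5 clock 7.2 psi 0.224 tilt [-0.0042  0.0013 -1.    ]
[ 0.5837 -0.0081  0.2117] [-0.384  -0.0553 -4.2589]
gauge [(array([321.7, 229.3]), 0.9, array([ 0.5808, -0.0079])), (array([492.5, 234.5]), 0.78, array([0.422 , 0.3042]))]
gauge [(array([184.1, 312. ]), 0.95, array([0.3247, 0.2727])), (array([320.5, 192.2]), 0.68, array([ 0.5937, -0.0162]))]
gauge_end [(array([325.6, 249.4]), 0.7, array([ 0.5764, -0.0018])), (array([487.2, 249.7]), 0.61, array([0.4057, 0.3042]))]
gauge_end [(array([190.7, 310.6]), 0.74, array([0.325 , 0.2772])), (array([317.3, 208.8]), 0.26, array([ 0.5683, -0.0089]))]
rim [(array([322.4, 260. ]), 0.8, array([ 0.5908, -0.0018])), (array([163.9, 211.6]), 0.44, array([ 0.651 , -0.4019]))]
rim [(array([317.1, 203.1]), 0.95, array([ 0.586 , -0.0078]))]
expected gauge px [320.9103 230.169 ] end [321.3913 250.5834]
[321 235]
```

View pics/c4.png

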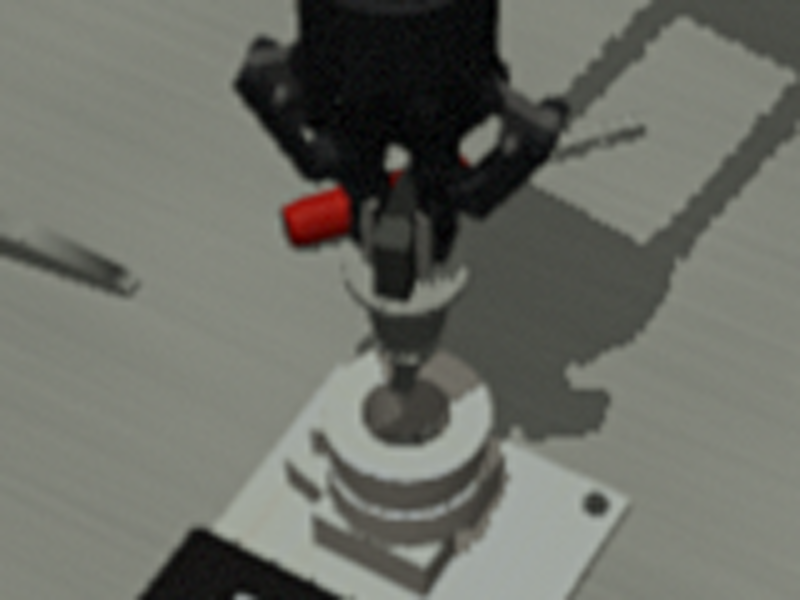

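The tang tip is just above the bore at crop (403,380), centred within about 1–2 mm. Lowering to just above the keyway plate.

Request:
apply_moves(deltas=[5,0.5,1,0,-1,5,0.5,1,15,-1,5,0.5,1,30,-1,5,0.5,1,45,-1,5,0.5,1,55,-1,5,0.5,1,60,-1,5,0.5,1,64,-1,5,0.5,1,64,-1])

```text
clock: 8.27
position: [0.5858, -0.0096, 0.1492]
ee_rot: [0.0, 0.993, 0.121, -0.0]
contact_force: [-0.4, -1.1, -3.2]
width: 0.0147
gripper_force: 70.1
```

Request:
apply_moves(deltas=[5,-0.5,0.3,3,0,5,-0.5,0.3,6,0,5,-0.5,0.3,8,0,5,-0.5,0.3,9,0,5,-0.5,0.3,9,0])

```text
clock: 8.68
position: [0.5855, -0.01, 0.1408]
ee_rot: [0.0, 0.993, 0.121, 0.0]
contact_force: [0.6, 0.4, -4.8]
width: 0.0148
gripper_force: 70.3
```

Request:
apply_moves(deltas=[5,0,0,1,0,5,0,0,2,0,5,0,0,2,0])

```text
clock: 8.93
position: [0.5858, -0.01, 0.1406]
ee_rot: [0.0, 0.993, 0.121, 0.001]
contact_force: [-1.5, 0.6, 6.9]
width: 0.0148
gripper_force: 71.8
```

Request:
apply_moves(deltas=[5,0,0,0,-3,5,0,0,0,-6,5,0,0,0,-9,5,0,0,0,-10])

```text
clock: 9.27
position: [0.5864, -0.0099, 0.1406]
ee_rot: [0.001, 0.978, 0.208, 0.002]
contact_force: [-0.9, 0.2, 5.6]
width: 0.0149
gripper_force: 71.5
```

Request:
apply_moves(deltas=[5,0,0,0,-3,5,0,0,0,-6,5,0,0,0,-9,5,0,0,0,-10])

```text
clock: 9.6
position: [0.5866, -0.0099, 0.1406]
ee_rot: [0.001, 0.956, 0.292, 0.002]
contact_force: [-0.7, 1.0, 5.8]
width: 0.0146
gripper_force: 71.5
```

Request:
apply_moves(deltas=[5,0,0,0,-3,5,0,0,0,-6,5,0,0,0,-9,5,0,0,0,-10])

```text
clock: 9.93
position: [0.5865, -0.0095, 0.1406]
ee_rot: [0.0, 0.927, 0.374, 0.002]
contact_force: [0.2, 2.1, 6.5]
width: 0.0149
gripper_force: 71.5
```

Request:
apply_moves(deltas=[5,0,0,0,-3,5,0,0,0,-6,5,0,0,0,-9,5,0,0,0,-10])

```text
clock: 10.27
position: [0.5862, -0.0094, 0.1404]
ee_rot: [0.0, 0.891, 0.453, 0.002]
contact_force: [-1.1, 2.5, 6.6]
width: 0.0149
gripper_force: 71.5
```

Request:
apply_moves(deltas=[5,0,0,0,-3,5,0,0,0,-6,5,0,0,0,-9,5,0,0,0,-10])

```text
clock: 10.6
position: [0.586, -0.0091, 0.1402]
ee_rot: [0.0, 0.848, 0.529, 0.001]
contact_force: [-0.7, 2.4, 5.5]
width: 0.0149
gripper_force: 71.4
```

Request:
apply_moves(deltas=[5,0,0,0,-3,5,0,0,0,-6,5,0,0,0,-9,5,0,0,0,-10])

```text
clock: 10.93
position: [0.5853, -0.0089, 0.1382]
ee_rot: [-0.001, 0.799, 0.601, 0.001]
contact_force: [0.8, 3.3, -3.4]
width: 0.0149
gripper_force: 70.1
```

It has dropped in at about 1.29 rad. Following it down.

Request:
apply_moves(deltas=[5,0,0,2,0,5,0,0,4,0,5,0,0,6,0,5,0,0,7,0,5,0,0,7,0])

```text
clock: 11.35
position: [0.5849, -0.0085, 0.1309]
ee_rot: [-0.001, 0.8, 0.6, 0.0]
contact_force: [0.9, 5.3, -3.5]
width: 0.0147
gripper_force: 70.2
```

Request:
apply_moves(deltas=[5,0.5,0,2,0,5,0.5,0,4,0,5,0.5,0,5,0,5,0.5,0,6,0,5,0.5,0,6,0])

```text
clock: 11.77
position: [0.5854, -0.008, 0.1257]
ee_rot: [-0.001, 0.8, 0.6, 0.001]
contact_force: [0.4, 6.4, -1.5]
width: 0.0147
gripper_force: 70.3
```

Request:
apply_moves(deltas=[5,0.5,0,2,0,5,0.5,0,4,0,5,0.5,0,5,0,5,0.5,0,5,0,5,0.5,0,5,0])

```text
clock: 12.18
position: [0.5852, -0.0076, 0.1208]
ee_rot: [-0.001, 0.8, 0.6, 0.001]
contact_force: [-0.5, 6.4, 2.2]
width: 0.0147
gripper_force: 70.8
```

Request:
apply_moves(deltas=[5,0.3,0,1,0,5,0.3,0,2,0,5,0.3,0,2.5,0,5,0.3,0,2.5,0])

```text
clock: 12.52
position: [0.5852, -0.0074, 0.1207]
ee_rot: [-0.001, 0.8, 0.6, 0.001]
contact_force: [-4.6, 6.2, 13.7]
width: 0.0147
gripper_force: 72.6
```

Request:
apply_moves(deltas=[5,0,0,1,0,5,0,0,1.5,0,5,0,0,1.5,0])

```text
clock: 12.77
position: [0.5852, -0.0074, 0.1207]
ee_rot: [-0.0, 0.8, 0.6, 0.001]
contact_force: [-7.3, 7.4, 20.8]
width: 0.0148
gripper_force: 73.8
```

Request:
apply_moves(deltas=[5,0,0,-3,0,5,0,0,-3.5,0,40,0,0,-3.5,0,50,0,0,-3.5,0,60,0,0,-3.5,0,60,0,0,-3.5,0,60,0,0,-30,0,60,0,0,-65,0,60,0,0,-105,0,60,0,0,-130,0,60,0,0,-130,0,60,0,0,-130,0])

```text
clock: 13.77
position: [0.5866, -0.0092, 0.2485]
ee_rot: [0.002, 0.8, 0.601, 0.001]
contact_force: [0.3, 0.5, -1.0]
width: 0.0597
gripper_force: 0.0
```

Run:
```python
from h import *
np.set_printoptions(precision=4,suppress=True)
plan(.547,-.352,.2,psi())
s=get_image("scene");t=get_image("top")
A=cv2.resize(s["frame"][205:325,255:415],None,fx=5,fy=5,interpolation=cv2.INTER_CUBIC)
save("c5.png",A)
for q,z in(("rim",.089),("gauge",.089),("wedge",0),("wedge_tip",0),("slot_mouth",.008)):
  for p in(s,t): print(q,[(np.round(d["point"],1),round(d["score"],2),atz(p,d["point"],z)[:2]) for d in place_of(q,p)[:2]])
```

```text
delta [-340.2   57.2   48.7] turn -0.0 clock 13.7667 psi 1.289 tilt [ 0.0041 -0.0013 -1.    ]
rim [(array([325.2, 255.9]), 0.59, array([ 0.578 , -0.0021]))]
rim [(array([314.9, 203. ]), 0.67, array([ 0.5861, -0.0025]))]
gauge [(array([320.1, 253.9]), 0.61, array([ 0.5787, -0.0147])), (array([494.1, 233. ]), 0.56, array([0.3327, 0.3012]))]
gauge [(array([183.5, 315.1]), 0.83, array([0.3133, 0.2994])), (array([319.2, 201. ]), 0.65, array([ 0.5912, -0.0128]))]
wedge [(array([212.2, 213.3]), 0.72, array([ 0.5429, -0.3611]))]
wedge [(array([452. , 223.7]), 0.91, array([ 0.556 , -0.3546])), (array([318.8, 209.4]), 0.18, array([ 0.5861, -0.0112]))]
wedge_tip [(array([268.7, 232.7]), 0.81, array([ 0.5258, -0.1964]))]
wedge_tip [(array([388.9, 237.3]), 0.73, array([ 0.5174, -0.1926]))]
slot_mouth [(array([298.7, 265.8]), 0.61, array([ 0.5813, -0.0733])), (array([324.3, 280.9]), 0.4, array([0.5891, 0.0011]))]
slot_mouth [(array([338.5, 213.1]), 0.91, array([ 0.5762, -0.062 ]))]
```

View pics/c5.png

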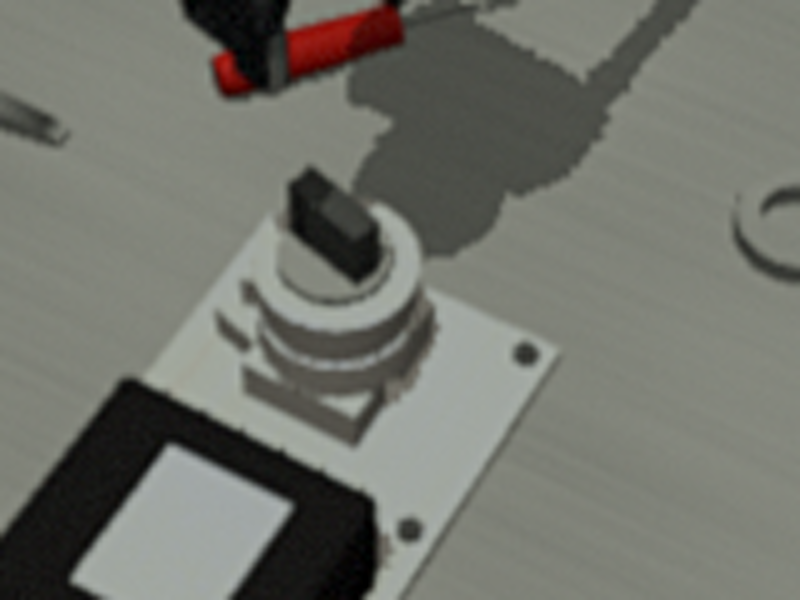

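The gauge is home with its collar flat on the rim at crop (350,265). Now the wedge: grip at about (0.546,-0.352), tip at about (0.527,-0.200), pointing along +y with about 0.13 yaw.

Request:
apply_moves(deltas=[60,-35,6,0,-4,60,-75,12,0,-8,60,-115,19,0,-12,60,-155,26,0,-16,60,-195,33,0,-20,50,-235,40,20,-23,50,-275,47,50,-23,50,-310,53,80,-23,50,-341,57,110,-23,50,-341,57,128,-23,50,-341,57,128,-23,50,-341,57,128,-23])

```text
clock: 15.37
position: [0.5443, -0.3519, 0.1167]
ee_rot: [-0.002, 0.664, 0.747, 0.0]
contact_force: [0.4, 1.0, 0.7]
width: 0.0503
gripper_force: 0.0
```

Run:
```python
from h import *
np.set_printoptions(precision=4,suppress=True)
plan(.547,-.352,.022,1.70)
s=get_image("scene");c=proj(s,[.54,-.32,.05]).astype(int)
save("c6.png",cv2.resize(s["frame"][c[1]-55:c[1]+55,c[0]-70:c[0]+80],None,fx=5,fy=5,interpolation=cv2.INTER_CUBIC));print(c, proj(s,get_state()["position"]*[1,1,0]),place_of("wedge",s)[:1],place_of("wedge_tip",s)[:1])
```

```text
delta [-0.8  2.9 94.7] turn -0.7 clock 15.3667 psi 1.689 tilt [-0.0034  0.0034 -1.    ]
[222 205] [214.4165 215.3025] [{'point': [215.5, 216.2], 'score': 0.94}] [{'point': [163.8, 209.4], 'score': 0.73}]
```

View pics/c6.png

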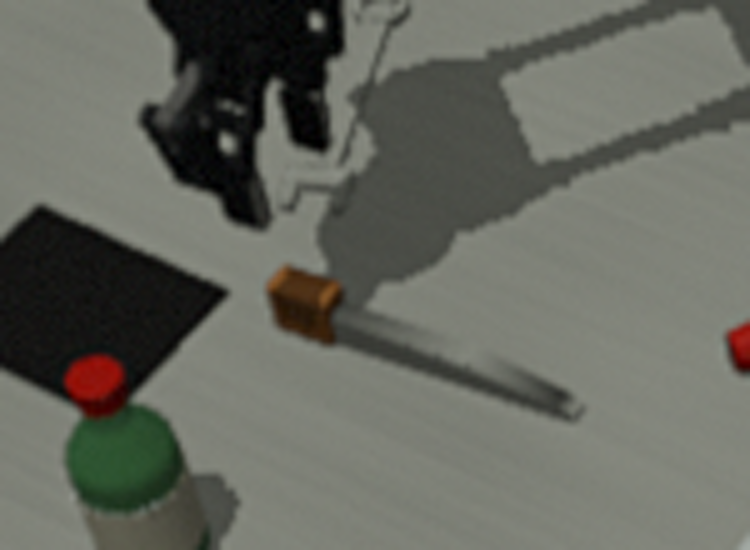

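The wedge grip block at crop (305,300) is right under the jaws. Descending and gripping.

Request:
apply_moves(deltas=[50,0,1.5,30,-0.5,50,0,1.5,55,-0.5,50,0,1.5,75,-0.5,50,0,1.5,87,-0.5,50,0,1.5,92,-0.5,50,0,1.5,92,-0.5,8,0,1.5,92,-0.5,8,0,1.5,92,-0.5,8,0,1.5,92,-0.5,8,0,1.5,92,-0.5,8,0,1.5,92,-0.5,8,0,1.5,92,-0.5], squeeze=80)

```text
clock: 16.52
position: [0.5481, -0.3527, 0.0287]
ee_rot: [0.002, 0.66, 0.751, 0.0]
contact_force: [0.4, 0.3, 6.9]
width: 0.0183
gripper_force: 81.2
```

Request:
apply_moves(deltas=[8,0,0,0,0,8,0,0,0,0,8,0,0,-20,0,8,0,0,-40,0,8,0,0,-45,0,8,0,0,-45,0])

```text
clock: 17.02
position: [0.5481, -0.3529, 0.0735]
ee_rot: [0.002, 0.66, 0.751, 0.0]
contact_force: [-0.8, -0.0, -2.8]
width: 0.0181
gripper_force: 80.1
```

Run:
```python
from h import *
np.set_printoptions(precision=4,suppress=True)
st=get_state();p0=st["position"]
plan(.582,-.262,p0[2],1.556)
s=get_image("scene");t=get_image("top")
for q,z in(("wedge",p0[2]-.025),("wedge_tip",p0[2]-.025)):
  for p in(s,t): print(q,[(np.round(d["point"],1),round(d["score"],2),atz(p,d["point"],z)[:2]) for d in place_of(q,p)[:2]])
f=s["frame"]
ps=psi();print(p0+.155*np.array([np.cos(ps),np.sin(ps),0]), proj(s,p0+.155*np.array([np.cos(ps),np.sin(ps),0])-[0,0,.025]))
save("c7.png",cv2.resize(s["frame"][165:285,190:350],None,fx=5,fy=5,interpolation=cv2.INTER_CUBIC))
```

```text
delta [85.8 45.3 -0.1] turn 8.2 clock 17.0167 psi 1.699 tilt [ 0.0034 -0.0028 -1.    ]
wedge [(array([209.8, 206. ]), 0.87, array([ 0.5568, -0.3471]))]
wedge [(array([458. , 222.2]), 0.53, array([ 0.5528, -0.3565]))]
wedge_tip [(array([264.7, 219.6]), 0.94, array([ 0.5272, -0.2017]))]
wedge_tip [(array([395.3, 231.2]), 0.82, array([ 0.5272, -0.2017]))]
[ 0.5283 -0.1992  0.0735] [265.3245 220.273 ]
```

View pics/c7.png

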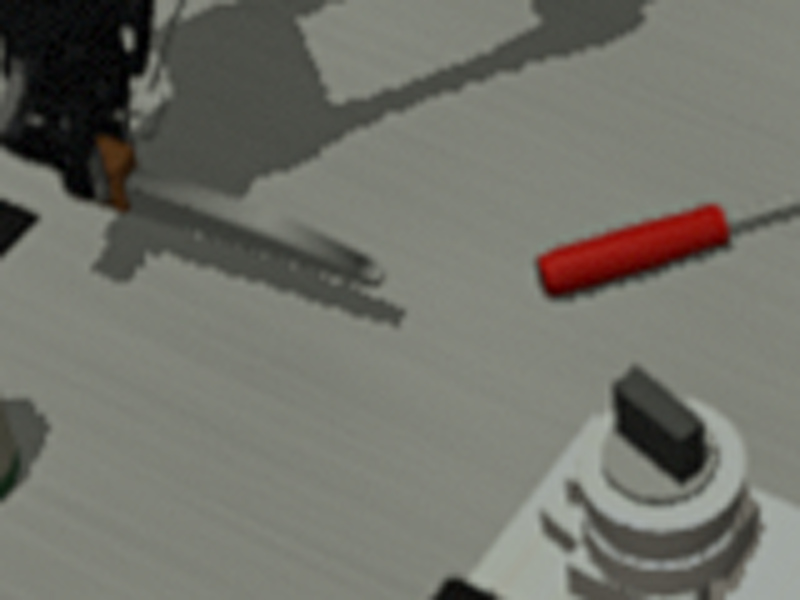

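The wedge is gripped, with its tip at crop (375,272), which both cameras put at (0.527,-0.202). Moving to stage in front of the slot mouth.

Request:
apply_moves(deltas=[8,25,12,0,3,8,50,24,0,6,8,75,36,0,8.2,8,95,45,0,8.2,8,100,47,5,8.2,8,100,47,20,8.2,8,100,47,35,8.2,8,100,47,35,8.2,8,100,47,35,8.2])

```text
clock: 18.07
position: [0.5798, -0.2466, 0.0352]
ee_rot: [-0.002, 0.712, 0.702, -0.001]
contact_force: [0.2, 0.2, -2.1]
width: 0.0183
gripper_force: 80.0
```

Run:
```python
from h import *
np.set_printoptions(precision=4,suppress=True)
p0=get_state()["position"];print(p0)
plan(.582,-.2475,.0385,1.556)
s=get_image("scene");t=get_image("top")
for p in(s,t): print([(np.round(d["point"],1),round(d["score"],2),atz(p,d["point"],.010)[:2]) for d in place_of("wedge_tip",p)[:1]],[(np.round(d["point"],1),atz(p,d["point"],.008)[:2]) for d in place_of("slot_mouth",p)[:1]])
A=cv2.resize(s["frame"][215:305,260:360],None,fx=5,fy=5,interpolation=cv2.INTER_CUBIC)
B=cv2.resize(t["frame"][165:255,315:375],None,fx=5,fy=5,interpolation=cv2.INTER_CUBIC)
save("c8.png",np.hstack([A,B]))
```

```text
[ 0.5798 -0.2466  0.0352]
delta [-0.9  2.2 -3.3] turn -0.0 clock 18.0667 psi 1.556 tilt [-0.003   0.0013 -1.    ]
[(array([291. , 262.6]), 0.88, array([ 0.5835, -0.0933]))] [(array([300.6, 264.5]), array([ 0.5759, -0.0713]))]
[(array([348.8, 210.8]), 0.8, array([ 0.5824, -0.0882]))] [(array([341.9, 206.4]), array([ 0.5938, -0.0705]))]
```

View pics/c8.png

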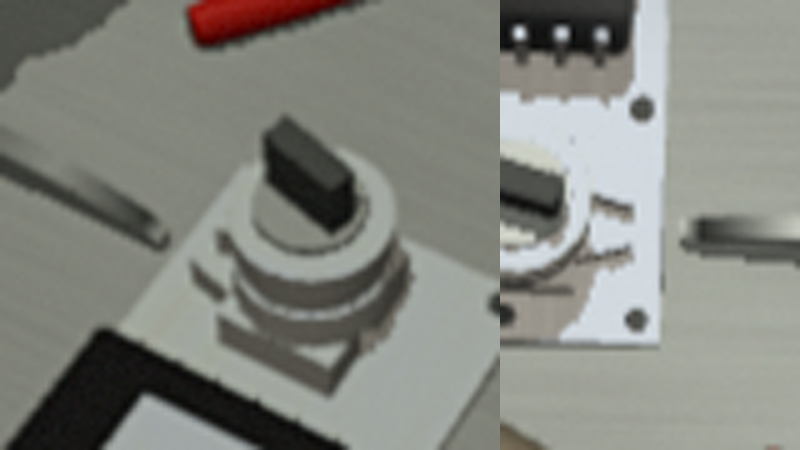

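The blade tip at top-crop (690,232) lines up with the middle of the guides (rows 205–255). Raising 3 mm to clear the plate edge, then advancing.

Request:
apply_moves(deltas=[8,0,1.5,-3.5,0,8,0,1.5,-3.5,0,8,6,1.5,-3.5,0,8,12,1.5,-3.5,0,8,18,1.5,-3.5,0,8,24,1.5,-3.5,0,8,30,1.5,-3.5,0,8,30,1.5,-3.5,0])

```text
clock: 19.03
position: [0.5825, -0.2149, 0.04]
ee_rot: [-0.001, 0.712, 0.702, 0.0]
contact_force: [0.6, 0.0, -4.4]
width: 0.0186
gripper_force: 80.0
```

Request:
apply_moves(deltas=[8,4,0,1,0,8,8,0,2,0,8,12,0,3,0,8,14,0,4,0,8,14,0,4,0])

```text
clock: 19.45
position: [0.583, -0.2021, 0.036]
ee_rot: [-0.0, 0.712, 0.702, 0.0]
contact_force: [0.6, 0.3, -1.1]
width: 0.0184
gripper_force: 80.3
```

Request:
apply_moves(deltas=[8,4,0,0,0,8,8,0,0,0,8,12,0,0,0,8,16,0,0,0,8,20,0,0,0,8,24,0,0,0,8,28,0,0,0,8,32,0,0,0,8,36,0,0,0,8,36,0,0,0])

```text
clock: 20.28
position: [0.5836, -0.1657, 0.0362]
ee_rot: [-0.0, 0.712, 0.702, 0.0]
contact_force: [-0.4, 0.9, -0.6]
width: 0.0182
gripper_force: 80.3
```

Request:
apply_moves(deltas=[8,3,0,0,0,8,6,0,0,0,8,9,0,0,0,8,12,0,0,0,8,15,0,0,0,8,18,0,0,0,8,20,0,0,0,8,20,0,0,0])

```text
clock: 20.95
position: [0.5844, -0.1479, 0.0366]
ee_rot: [0.002, 0.712, 0.702, -0.001]
contact_force: [0.5, -5.2, 2.4]
width: 0.0184
gripper_force: 80.7
```

Request:
apply_moves(deltas=[8,3,0,0,0,8,6,0,0,0,8,9,0,0,0,8,12,0,0,0,8,12,0,0,0,8,12,0,0,0])

```text
clock: 21.45
position: [0.5845, -0.1366, 0.0366]
ee_rot: [0.002, 0.712, 0.702, -0.001]
contact_force: [-0.7, -6.5, 2.8]
width: 0.0184
gripper_force: 80.7
```

Request:
apply_moves(deltas=[8,3,0,0,0,8,6,0,0,0,8,9,0,0,0,8,12,0,0,0,8,15,0,0,0,8,18,0,0,0,8,18,0,0,0])

```text
clock: 22.03
position: [0.5847, -0.1174, 0.0366]
ee_rot: [0.001, 0.712, 0.702, -0.0]
contact_force: [0.2, -3.5, 3.9]
width: 0.0186
gripper_force: 80.8
```

Request:
apply_moves(deltas=[8,3,0,0,0,8,6,0,0,0,8,9,0,0,0,8,12,0,0,0,8,15,0,0,0,8,18,0,0,0,8,18,0,0,0,8,18,0,0,0])

```text
clock: 22.7
position: [0.5848, -0.0991, 0.0366]
ee_rot: [0.001, 0.712, 0.702, -0.0]
contact_force: [-0.6, -3.5, 4.8]
width: 0.0182
gripper_force: 80.9
```

The tip is about 63 mm past the axis. Releasing and rising.

Request:
apply_moves(deltas=[8,-0.5,0,-0.5,0,30,-0.5,0,-0.5,0,45,-0.5,0,-0.5,0,45,-0.5,0,-0.5,0,45,-0.5,0,-0.5,0,45,-3,0,-20,0,45,-10,0,-45,0,45,-40,0,-75,0,45,-80,0,-110,0,45,-120,0,-140,0,45,-140,0,-150,0,45,-140,0,-150,0])

```text
clock: 23.7
position: [0.5851, -0.2463, 0.1913]
ee_rot: [0.007, 0.714, 0.7, 0.0]
contact_force: [1.3, 0.7, 0.4]
width: 0.0449
gripper_force: 0.0
```

Run:
```python
from h import *
np.set_printoptions(precision=4,suppress=True)
s=get_image("scene");t=get_image("top")
for q in("gauge","wedge","wedge_tip"):
  for p in(s,t): print(q,[(np.round(d["point"],1),round(d["score"],2),atz(p,d["point"],.099 if q=="gauge" else .008)[:2]) for d in place_of(q,p)[:2]])
A=cv2.resize(s["frame"][215:305,260:360],None,fx=5,fy=5,interpolation=cv2.INTER_CUBIC)
B=cv2.resize(t["frame"][165:255,300:370],None,fx=4.2,fy=5,interpolation=cv2.INTER_CUBIC)
save("c9.png",np.hstack([A,B]));print(get_state()["contact_force"],get_state()["position"],get_state()["clock"])
```

```text
gauge [(array([324.2, 256.2]), 0.95, array([0.5863, 0.0003])), (array([494.1, 235. ]), 0.66, array([0.3476, 0.3036]))]
gauge [(array([318.7, 200.9]), 0.9, array([ 0.5895, -0.0117])), (array([184.8, 314.4]), 0.79, array([0.3155, 0.2936]))]
wedge [(array([287.3, 261. ]), 0.94, array([ 0.5826, -0.1044]))]
wedge [(array([354.8, 208.9]), 0.74, array([ 0.588 , -0.1037])), (array([497.5, 206.7]), 0.46, array([ 0.6012, -0.4693]))]
wedge_tip [(array([344.2, 290.8]), 0.63, array([0.5906, 0.0542]))]
wedge_tip [(array([291. , 209.1]), 0.64, array([0.5841, 0.06  ]))]
[-0.152   0.4525 -0.6411] [ 0.582  -0.2371  0.1849] 24.1
```

View pics/c9.png

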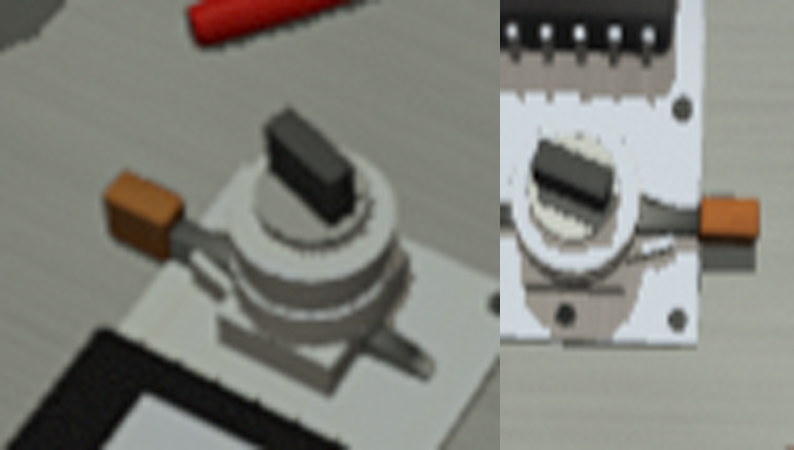

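The wedge lies through the slot, its tip showing beyond the socket at crop (425,365) and measured about 63–68 mm past the axis. The gauge stands upright and raised, and the gripper is clear.

```bash
python3 -c "
from rig import *
print(sign_off())"
```

```text
the job is handed in; nothing more can be done
None
```

I pressed the gauge home and let go, drove the wedge through until its tip was about 63–68 mm past the axis with the gauge standing lifted on it (seen in the last picture, lift not measured), then handed the job in; sign-off gave no verdict.

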